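Clamp the sharpening stone with the star wheel

TASK

Set the dark sharpening stone flat on the bed of the green stone clamp, lengthwise between the brass jaw and the steel stop, let go of it, and wind the star wheel clockwise, spoke by spoke, until the stone is held firmly against the stop with about 14 newtons. The stone is brittle: never squeeze it past 25 newtons, push the spokes gently, move the jaw only by its wheel, and leave the spirit lamp, the lighter and the card box where they are.

Things in the scene. Friction and masses are not known exactly. Their poses are not given: they have to be found in the camera images.
- oil_stone: Dark grey sharpening stone, loose, a rectangular block 28 (x) x 46 (y) x 14 (z) mm, about 60 g, lying flat on the bench at the right. Origin at the centre of its underside. Grasp it across its 28 mm width.
- stone_clamp: Green bench clamp, fixed; base plate 290 (x) x 110 (y) x 14 mm, origin at the centre of its underside on the bench, z up. Jaw, bed and stop lie along y = 0 on the +x side. At x = -85 mm stands a green gear housing, 72 x 72 mm, up to z = 58 mm, with a 48 mm round collar up to 68 mm, and the star wheel above it.
- star_wheel: Star wheel, vertical axis: five round steel spokes 10 mm thick, 72 degrees apart, hub 40 mm across, an 18 mm ball on each end, centred 72 mm from the axis (one red, four black). Origin on the axis at the spokes' middle height, 85 mm above the clamp's underside; x axis along the red-ball spoke. Clockwise from above drives the jaw to the stop, 12 mm per rad; 1.5 to 3.4 rad needed.
- spring_jaw: Brass jaw, 10 (x) x 36 (y) x 16 mm, top 32 mm above the clamp's underside, on springs of 5 N per mm on a steel carriage that the wheel drives. Its axes are those of the clamp; its front face, towards the stop, lies 22 mm to the +x side of this origin.
- spirit_lamp: Small glass spirit lamp, 60 mm across, 73 mm high, loose, behind the wheel; origin at the centre of its underside. Leave alone.
- lighter: Red lighter, 16 x 77 x 23 mm, loose, at the right; leave alone.
- card_box: Pale card box, 70 x 66 x 35 mm, loose, left of the clamp; origin at the centre of its underside. Leave alone.
- bed (a point): Point on the clamp's bed (flat top of the base plate, 14 mm above its underside), 75 mm to +x of the clamp's origin; axes as the clamp's. The stone belongs hereabouts, on the bed at y = 0, its 46 mm length along x, between jaw and stop: 61 to 84 mm of room at the start, so it goes in with play; the closing jaw then slides it against the stop.
- stop_range (a point): On the bed, 104 mm to +x of the clamp's origin: the middle of the range where the inner face (towards the jaw) of the stop may stand. The stop is a dark steel block, 36 mm wide in y, top 30 mm above the clamp's underside, bolted fast; its face is up to 6 mm to either side of this point in x, differently each time, and is not measured.
- wheel_axis (a point): Point on the wheel's axis at spoke height. Feel of the wheel: steady drag of about 0.30 N m, and it stays where left. Once the stone is caught, each newton of squeeze adds 0.012 N m: 14 N makes about 0.47 N m, some 8.5 N square on a spoke 55 mm out. That is while it turns: read between small steps, at rest, it shows 0.05 to 0.1 N m less. No push may pass 25 N.
There are look-alikes about, which are no part of the job. Leave any blue, orange or purple look-alike of the oil_stone alone.

How it is judged (in metres and radians):
On the way, in this order (a step that is already met when the one before it is completed fails the run):
1. the stone lies released on the clamp bed between jaw and stop, not yet squeezed (z of oil_stone in the frame of stone_clamp between 0.01 and 0.018 m and x of oil_stone in the frame of stone_clamp between 0.04 and 0.09 m and y of oil_stone in the frame of stone_clamp between -0.012 and 0.012 m and contact force between the fingers and oil_stone below 0.1 N and contact force between spring_jaw and oil_stone below 2 N), for 0.2 s.
2. the jaw, wound in by the wheel, squeezes the stone (contact force between spring_jaw and oil_stone above 4 N), for 0.2 s.
At the end, for the whole second after the job is handed in: The stone lies flat on the clamp bed (within 3 mm in height, 0.1 rad of level), lengthwise along the clamp within 0.15 rad and within 12 mm of its centre line, at rest, squeezed by the jaw against the stop with 8 to 21 N (contact force between spring_jaw and oil_stone between 8 and 21 N and z of oil_stone in the frame of stone_clamp between 0.011 and 0.017 m and x of oil_stone in the frame of stone_clamp between 0.068 and 0.092 m and y of oil_stone in the frame of stone_clamp between -0.012 and 0.012 m and angle between the y axis of oil_stone and the x axis of stone_clamp, either way round below 0.15 rad and angle between oil_stone's own z axis and vertical below 0.1 rad and linear speed of oil_stone below 0.01 m/s); the robot touches nothing.
It fails at once if the stone is squeezed by the jaw with more than 25 N (contact force between spring_jaw and oil_stone above 25 N).
It fails at once if a spoke is pushed with more than 25 N (contact force between the arm and star_wheel above 25 N).
It fails at once if a spoke is pushed by the fingers with more than 25 N (contact force between the fingers and star_wheel above 25 N).
It fails at once if the robot pushes the jaw itself (more than 6 N) (contact force between any of the fingers, the arm and spring_jaw above 6 N).
It fails at once if the spirit lamp, the lighter or the card box is moved by more than 20 mm (distance of any of spirit_lamp, lighter, card_box from where it was at the start of the episode above 0.02 m).
It also fails if it takes over 72 s, if anything falls off the work surface, if the arm or the gripper's body presses on something with over 40 N, if the wrist force passes 120 N, or if a joint passes its speed limit or range.

ROBOT

A 6-joint arm with a two-finger parallel gripper is mounted at the origin on a cart in front of the work surface, level with it; the furniture and walls round the work are solid. World frame = base frame: x ahead of the robot, y to its left, z up, the work surface at z = 0. Lengths are in mm, angles in rad, forces in N, time in s.
With the tool pointing down it reaches from about 275 to 725 mm from the base axis. Payload 15.9 kg.
Tool frame: the origin (TCP) lies on the centre line of the jaws, within the pads' length; the fingertips stand 22 mm ahead of it and the grasp point (between the pads) lies 3 mm ahead of it; z points along the fingers, y is the line along which they close (so a half turn about z gives the same grasp; the last joint's range is limited). The gripper opens to 85 mm and grips with 20 to 120 N. Pads are 22 mm wide; open, the fingers measure 114 mm over their backs; the gripper's body (76 mm by 85 mm) begins 54 mm behind the grasp point. The pads swing forward as they close: fully open they stand 13 mm farther back than shut.
Start: joints at [-1.226, 0.213, -0.034, 1.323, 0, 1.571], TCP at [168.998, -470.558, 222.806] pointing down, gripper open.
Joint ranges: [-2.98, 2.98], [-0.74, 1.72], [-1.14, 1.35], [-2.1, 2.04], [-1.57, 1.44], [-3.14, 3.14]. Speed limits (rad/s): [1.89, 1.89, 2.39, 2.57, 3.14, 3.14].

INTERFACE

Orientations are given as a unit quaternion [w, x, y, z].
In Python, from bench import get_state, capture, camera_model, sign_off gives the robot as it stands.
- The arm moves only by the shell command python3 -m inch 'ROWS' [FORCE]. ROWS is text: rows parted by semicolons, each of 7 numbers parted by spaces: the shift along the tool's x, y, z in m, then the turn, a rotation vector about the tool's x, y, z in degrees, then the opening, from 0 (shut) to 1 (fully open). In form: x y z ax ay az claw; .... A call has 1 to 12 rows; each row shifts and turns the commanded pose from where the row before left it, along the tool's axes as they then stand; what a row does not reach is not made up. A row lasts 1/12 s, in which the tool goes at most 41.7 mm and 7.16 degrees, less where a joint would pass 70% of its speed; a pose out of reach is approached as far as the arm can. A call with a gripper value outside its range is refused whole. The fingers move at their own pace and stop on an object; FORCE is the grip in N (left out, the last holds). Time passes only in rows, so rows that do not move let the fingers close. It gives the time, the measured TCP pose, the force, the opening and the grip force at its end, in the units of the state.
- get_state(): the state, without advancing time (a new reading comes with each control period).
- capture(name): name is "scene" or "side" or "wrist"; returns the picture (400x640x3 uint8, blue, green, red); there is no depth.
- camera_model(name): a dict with "K" (3x3 intrinsics, pixels), "pose" (4x4, takes a point from camera to world coordinates). Camera axes: x right, y up, looking along -z (the intrinsics and any distortion apply to the point x, -y, -z); pixel columns grow to the right and rows downward; lengths in mm; the calibration is good to about 2 mm. A picture is of the moment at which its call begins: read the wrist's pose just before it. camera_model takes no time and is no camera call; for the wrist camera it gives the pose at the moment of the call.
- sign_off(): hands the job in; it is judged then, once.
The state is a dict: "time": time; "qpos": joint angles; "joint_velocities": joint speeds; "effort": joint torques, N m; "position": TCP position; "eef_rot": TCP orientation; "ft_force": force on the tool from outside, world axes, zero at the start; "ft_torque": the same for the moment, N m; "finger_gap": opening from 0.0 (shut) to 1.0 (fully open); "finger_force": force on a finger pad.
Only numpy, scipy, OpenCV 4.12 (cv2) and the standard library are available. Lean on these libraries where they do the work, as an engineer would, in place of code of your own. Each camera call takes 0.05 s, during which the arm holds its last target. There are 200 camera calls.

## Working session

There is one attempt and no reset: what is moved stays moved. The work goes in short steps, Python scripts to look and compute and a shell command to move; the robot and the scene stay as the last step left them, time stands still between calls to the robot, and variables do not carry over. Pictures are saved under pics/ and viewed, at most 10 in all, crops included, and the job is handed in when it is done.

```bash
ls; mkdir -p pics
python3 - <<'E'
from bench import *
import cv2,numpy as np
s=get_state();print(s)
for n in("scene","side"):
    cv2.imwrite(f"pics/{n}0.png",capture(n));m=camera_model(n);print(n,np.round(m["K"],1).tolist(),np.round(m["pose"],3).tolist(),[k for k in m])
E
```

```text
pics
{'time': 0.0, 'qpos': array([-1.22597680e+00,  2.13335174e-01, -3.50643048e-02,  1.32346425e+00,
       -2.79020713e-05,  1.57080664e+00]), 'joint_velocities': array([-7.08544613e-04, -7.73634220e-04, -4.19157886e-04, -6.95881390e-04,
       -6.29932506e-04,  1.49629823e-05]), 'effort': array([ 3.00748623e-03, -6.86160851e+01,  4.87118840e+01,  1.73804158e-02,
        2.75294551e-04, -6.81798170e-06]), 'position': array([ 168.89112914, -470.25451273,  222.32456825]), 'eef_rot': array([-5.23393339e-04,  9.85174959e-01,  1.71551788e-01, -1.05306770e-04]), 'ft_force': array([-0.09319019, -0.21075229,  0.50930022]), 'ft_torque': array([-0.01586033,  0.0098363 , -0.01199848]), 'finger_force': 0.0, 'finger_gap': 0.9988323707070631}
scene [[391.3, 0.0, 320.3], [0.0, 391.3, 201.2], [0.0, 0.0, 1.0]] [[0.728, 0.296, -0.619, -99.118], [-0.685, 0.343, -0.642, -624.333], [0.022, 0.891, 0.453, 554.436], [0.0, 0.0, 0.0, 1.0]] ['K', 'pose']
side [[365.2, 0.0, 316.3], [0.0, 365.2, 198.2], [0.0, 0.0, 1.0]] [[0.989, 0.122, -0.086, 456.536], [-0.148, 0.772, -0.618, -574.362], [-0.009, 0.624, 0.781, 861.975], [0.0, 0.0, 0.0, 1.0]] ['K', 'pose']
```

View pics/scene0.png

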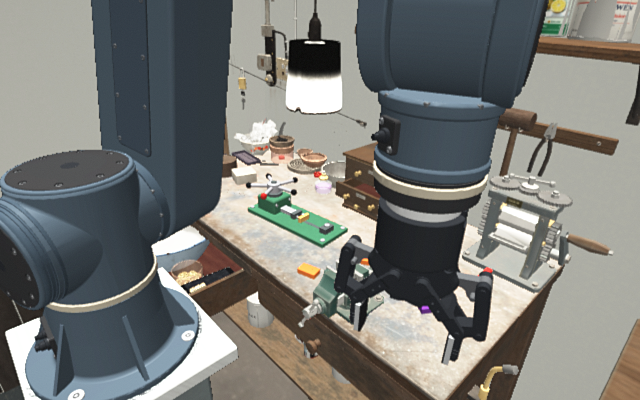

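View pics/side0.png

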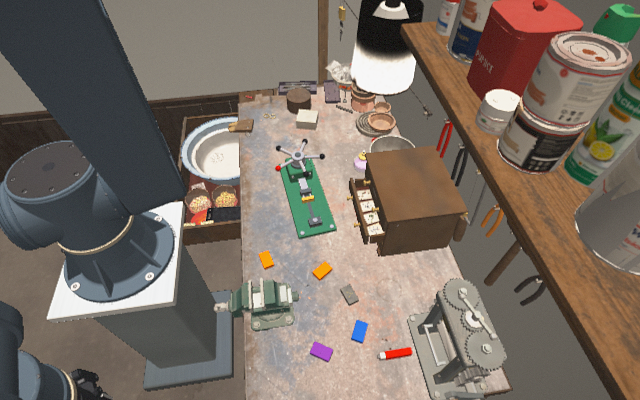

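The side view shows five candidates for the stone: orange at (266,260) and (322,270), dark grey at (349,294), blue at (360,331) and purple at (321,352). I choose the dark grey one. The clamp runs from about (285,165) to (318,235), with the wheel at (299,157) and the red ball at (278,168).

```bash
cat > h.py <<'E'
from bench import *
import cv2,numpy as np
from scipy.spatial.transform import Rotation as R
def ray(m,uv,z):
    K,P=m["K"],np.array(m["pose"])
    uv=np.atleast_2d(uv).astype(float)
    d=np.c_[(uv[:,0]-K[0][2])/K[0][0],-(uv[:,1]-K[1][2])/K[1][1],-np.ones(len(uv))]@P[:3,:3].T
    return P[:3,3]+d*((z-P[2,3])/d[:,2])[:,None]
def proj(m,p):
    P=np.array(m["pose"]);c=(np.atleast_2d(p)-P[:3,3])@P[:3,:3]
    c=c*[1,-1,-1];q=c@np.array(m["K"]).T
    return q[:,:2]/q[:,2:]
def comps(mask,a=15):
    n,l,st,c=cv2.connectedComponentsWithStats(mask.astype(np.uint8))
    return [(st[i],c[i],l==i) for i in range(1,n) if st[i][4]>=a]
def tool():
    s=get_state();w,x,y,z=s["eef_rot"];return s["position"],R.from_quat([x,y,z,w]).as_matrix()
E
python3 - <<'E'
from h import *
im=cv2.imread("pics/side0.png");m=camera_model("side")
cv2.imwrite("pics/crop1.png",cv2.resize(im[130:310,250:420],None,fx=3.3,fy=3.3,interpolation=cv2.INTER_CUBIC))
hsv=cv2.cvtColor(im,cv2.COLOR_BGR2HSV)
roi=np.zeros(im.shape[:2],bool);roi[120:245,250:345]=1
g=(hsv[...,0]>60)&(hsv[...,0]<90)&(hsv[...,1]>120)&roi
for st,c,k in comps(g,100):
    ys,xs=np.nonzero(k);r=cv2.minAreaRect(np.c_[xs,ys].astype(np.float32));print("green",st,r)
roi[:]=0;roi[278:312,332:368]=1
print(im[294,349],im[294,375])
d=(im.max(2)<120)&roi
for st,c,k in comps(d,30):
    ys,xs=np.nonzero(k);P=ray(m,np.c_[xs,ys],14)[:,:2]
    print("stone",st,c,cv2.minAreaRect(P.astype(np.float32)))
rr=(im[...,2]>150)&(im[...,1]<60)
for st,c,k in comps(rr,8):
    if st[0]>240 and st[0]<430: print("red",st,c,ray(m,c,85))
for uv,z in[((299,157),90),((318,235),14)]: print(ray(m,uv,z))
E
```

```text
green [ 281  159   53   79 1424] ((306.9828186035156, 197.838134765625), (75.36852264404297, 37.20249938964844), 74.47589111328125)
[131 139 146] [159 172 189]
stone [340 290  19  16  34] [348.23529412 299.29411765] ((576.1690673828125, -224.57652282714844), (22.429445266723633, 49.96610641479492), 50.032005310058594)
red [276 166   5   4  16] [277.75  167.625] [[447.35350214 171.02127651  85.        ]]
red [385 348  27  11 182] [398.04945055 352.62637363] [[ 646.14489668 -382.5318358    85.        ]]
[[513.55850368 199.61875958  90.        ]]
[[534.84043599 -32.25582342  14.        ]]
```

View pics/crop1.png

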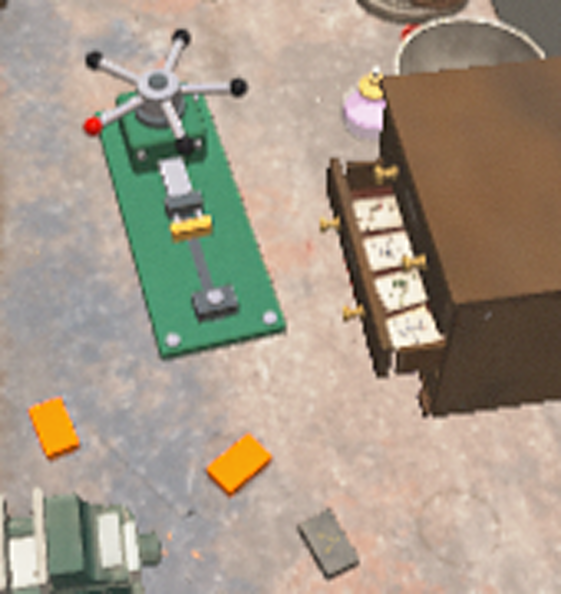

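The crop shows the grey stone at crop (328,543), unlike the two orange ones, so the choice holds. The wheel hub is at (158,84), and the balls are red (92,126), then (94,61), (181,37), (238,87) and (185,145). The jaw is at (190,226), the stop at (215,302) and the front corners at (162,352) and (285,328).

Run:
```python
from h import *
m=camera_model("side");ms=camera_model("scene")
f=lambda l:np.array(l)/3.3+[250,130]
B=ray(m,f([(92,126),(94,61),(181,37),(238,87),(185,145)]),85)[:,:2]
c=B.mean(0);print("axis",c,"r",np.linalg.norm(B-c,axis=1),"ang",np.degrees(np.arctan2(*(B-c).T[::-1])))
F=ray(m,f([(162,350),(284,328),(205,100)]),14)[:,:2];print("front",F,np.linalg.norm(F[0]-F[1]))
e=F[1]-F[0];print("edge yaw y",np.degrees(np.arctan2(*e[::-1])), "side yaw",np.degrees(np.arctan2(*(F[1]-F[2])[::-1])))
mid=F[:2].mean(0);x=(mid-c);print("mid",mid,"len",np.linalg.norm(x),"yaw",np.degrees(np.arctan2(x[1],x[0])))
u=x/np.linalg.norm(x);o=c+85*u;print("origin",o,"bed",o+75*u,"stop",o+104*u)
S=ray(m,f([(298,524),(328,510),(358,560),(330,577)]),14)[:,:2];print("stone",S.mean(0),np.linalg.norm(np.diff(S,axis=0),axis=1),np.degrees([np.arctan2(*(S[2]-S[1])[::-1]),np.arctan2(*(S[3]-S[0])[::-1])]))
print("jaw,stop",ray(m,f([(190,222)]),32),ray(m,f([(215,294)]),30))
J=f([(172,236),(210,228)]);print(ray(m,J,32))
print(proj(ms,np.r_[S.mean(0),14]),proj(ms,np.r_[c,85]))
p,T=tool();print(p,T.round(3));w=camera_model("wrist");P=np.array(w["pose"]);print("cam in tool",T.T@(P[:3,3]-p),(T.T@P[:3,:3]).round(3),w["K"])
```

```text
axis [510.50331378 203.9621042 ] r [72.14830791 71.74931179 72.78985706 72.61922787 72.28129056] ang [-150.77369474  139.10671781   65.95977461   -5.99294981  -77.75863333]
front [[483.01094504 -27.656191  ]
 [587.25416897 -21.75093477]
 [559.40526042 254.15361312]] 104.4103528709258
edge yaw y 3.2422733464909115 side yaw -84.23627135353043
mid [535.132557   -24.70356288] len 229.98823214777093 yaw -83.85245543850493
origin [519.60589113 119.45090326] bed [527.63757704  44.88219654] stop [530.74316225  16.04896327]
stone [ 585.09728081 -214.66202553] [25.73306839 44.3860189  24.94367309] [-72.00313161 -70.93722095]
jaw,stop [[522.86189298  89.71982132  32.        ]] [[533.46559943  10.6851275   30.        ]]
[[505.18631206  76.59147663  32.        ]
 [539.34614017  80.26866737  32.        ]]
[[406.6037288  259.51009615]] [[273.47176098 185.08244897]]
[ 168.90480589 -470.29257065  222.36833141] [[ 0.941  0.338 -0.   ]
 [ 0.338 -0.941  0.001]
 [ 0.    -0.001 -1.   ]]
cam in tool [  75.11627767   -1.18214634 -151.50422872] [[ 0.001  0.956  0.292]
 [ 1.    -0.001 -0.001]
 [-0.     0.292 -0.956]] [[339.19354776   0.         318.71921127]
 [  0.         339.19354776 196.81157989]
 [  0.           0.           1.        ]]
```

```bash
python3 -m inch '0.036 -0.008 0 0 0 0 1;0.036 -0.008 0 0 0 0 1;0.036 -0.008 0 0 0 0 1;0.036 -0.008 0 0 0 0 1;0.036 -0.008 0 0 0 0 1;0.036 -0.008 0 0 0 0 1;0.036 -0.008 0 0 0 0 1;0.036 -0.008 0 0 0 0 1;0.036 -0.008 0 0 0 0 1;0.036 -0.008 0 0 0 0 1;0.036 -0.008 0 0 0 0 1;0 0 0 0 0 -7 1' 30
python3 - <<'E'
from h import *
p,T=tool();print(p,np.degrees(np.arctan2(T[1,0],T[0,0])),get_state()["qpos"])
a,b=camera_model("side"),camera_model("scene")
def tri(u,v):
    A=[];B=[]
    o1=np.array(a["pose"])[:3,3];o2=np.array(b["pose"])[:3,3];d1=ray(a,u,0)[0]-o1;d2=ray(b,v,0)[0]-o2
    s=np.linalg.lstsq(np.c_[d1,-d2],o2-o1,rcond=None)[0];return o1+s[0]*d1,o2+s[1]*d2
print("lamp",tri((385,88),(314,108)))
print("cabinet corner",tri((368,155),(360,145)), "spirit lamp top", tri((363,153),(319,175)))
print("hyp",proj(b,[600,190,73]),proj(a,[600,190,73]))
E
```

```text
time: 1.1
position: [515.9, -250.3, 221.7]
eef_rot: [-0.001, 0.973, 0.23, 0.0]
ft_force: [1.0, -0.1, -0.6]
finger_gap: 0.999
finger_force: 0.0
[ 515.89959234 -250.29813486  221.69021146] 26.624134513980174 [-4.52449076e-01  3.69067503e-01  1.73625079e-01  1.37605100e+00
  1.30404594e-03  2.22446390e+00]
lamp (array([785.87828464, 304.88047098, 226.81185191]), array([773.06784233, 322.48214749, 244.53505462]))
cabinet corner (array([672.94038808,  46.43597959, 222.89731041]), array([678.89839368,  34.37416215, 213.19799579])) spirit lamp top (array([719.01357604, 228.52135271,  46.99139297]), array([716.8722063 , 232.40975828,  50.13240753]))
hyp [[300.36695027 182.13181424]] [[328.09882058 160.04554141]]
```

```bash
python3 -m inch '0 0 0 0 0 -6.85 1;0 0 0 0 0 -6.85 1;0 0 0 0 0 -6.85 1;0 0 0 0 0 -6.85 1;0 0 0 0 0 -6.85 1;0 0 0 0 0 -6.85 1;0 0 0 0 0 -6.85 1;0 0 0 0 0 -6.85 1;0 0 0 0 0 -6.85 1;0 0 0 0 0 -6.85 1;0 0 0 0 0 -6.85 1;0 0 0 0 0 -6.85 1' >/dev/null
python3 -m inch '0.004 0.025 0.02 0 0 0 1;0.004 0.026 0.02 0 0 0 1;0.003 0.025 0.02 0 0 0 1;0 0 0 0 0 0 1;0 0 0 0 0 0 1'
python3 - <<'E'
from h import *
p,T=tool();m=camera_model("wrist");im=capture("wrist");cv2.imwrite("pics/w1.png",im)
print(p,np.degrees(np.arctan2(T[1,0],T[0,0])),proj(m,[585,-215,14]),T.round(3).tolist())
E
```

```text
time: 2.52
position: [580.0, -217.8, 161.0]
eef_rot: [-0.002, 0.58, 0.814, -0.0]
ft_force: [-1.4, -0.8, -0.3]
finger_gap: 0.994
finger_force: 0.0
[ 580.02834418 -217.8494496   161.004257  ] 109.04021693233518 [[324.68616997 179.54581476]] [[-0.326, 0.945, -0.003], [0.945, 0.326, 0.001], [0.002, -0.002, -1.0]]
```

View pics/w1.png

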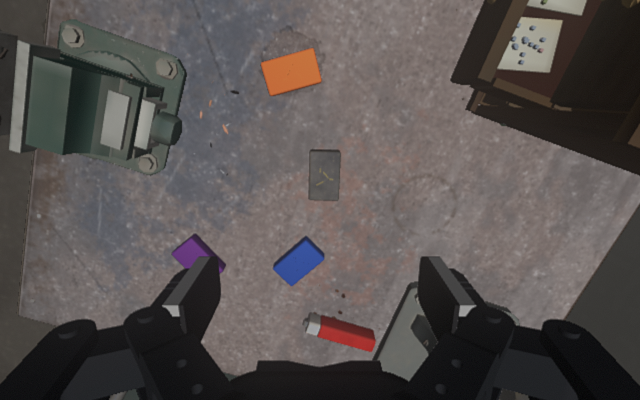

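The wrist view shows the grey stone upright at (325,175), aligned with the tool. The blue one is at (299,261), the purple at (197,253) and the orange at (291,71).

Run:
```python
from h import *
p,T=tool();m=camera_model("wrist");im=cv2.imread("pics/w1.png")
C=ray(m,[(310,150),(340,150),(341,200),(310,200)],14);print(C.round(1),np.linalg.norm(np.diff(C,axis=0),axis=1))
c=C.mean(0);print(c,"tool shift",T.T@(c-p))
g=cv2.GaussianBlur(im,(0,0),1);roi=im[130:220,290:360].max(2);k=roi<98
for st,cc,mm in comps(k,300):
    ys,xs=np.nonzero(mm);r=cv2.minAreaRect(np.c_[xs+290,ys+130].astype(np.float32));print(r,ray(m,r[0],14),T.T@(ray(m,r[0],14)[0]-p))
```

```text
[[ 564.  -194.9   14. ]
 [ 589.2 -186.3   14. ]
 [ 606.  -229.6   14. ]
 [ 578.9 -239.    14. ]] [26.60914336 46.53963953 28.73829873]
[ 584.52926867 -212.4608677    14.        ] tool shift [  4.1574354    6.51560773 148.29605728]
((324.1161804199219, 174.3529052734375), (31.39019203186035, 51.33395767211914), 1.432096242904663) [[ 583.1842375  -211.74599202   14.        ]] [  5.27115546   5.47648342 148.29815023]
```

```bash
python3 -m inch '0.005 0.006 0.015 0 0 0 0.75;0 0 0.02 0 0 0 0.75;0 0 0.02 0 0 0 0.75;0 0 0.02 0 0 0 0.75;0 0 0.02 0 0 0 0.75;0 0 0.015 0 0 0 0.75;0 0 0.012 0 0 0 0.75;0 0 0.01 0 0 0 0.75;0 0 0.004 0 0 0 0.75;0 0 0 0 0 0 0.75'
python3 -m inch '0 0 0 0 0 0 0.6;0 0 0 0 0 0 0.5;0 0 0 0 0 0 0.4;0 0 0 0 0 0 0.3;0 0 0 0 0 0 0.2;0 0 0 0 0 0 0.2;0 0 0 0 0 0 0.2;0 0 0 0 0 0 0.2;0 0 0 0 0 0 0.2;0 0 0 0 0 0 0.2' 30
```

```text
time: 3.4
position: [583.9, -212.4, 26.7]
eef_rot: [-0.0, 0.581, 0.814, -0.0]
ft_force: [0.3, 0.8, 0.6]
finger_gap: 0.748
finger_force: 0.0
time: 4.23
position: [584.3, -212.1, 26.8]
eef_rot: [-0.0, 0.581, 0.814, 0.0]
ft_force: [0.9, -0.0, -0.5]
finger_gap: 0.201
finger_force: 0.0
```

Run:
```python
from h import *
im=capture("wrist");cv2.imwrite("pics/w2.png",im[100:400,100:540])
```

```text
(no output)
```

View pics/w2.png

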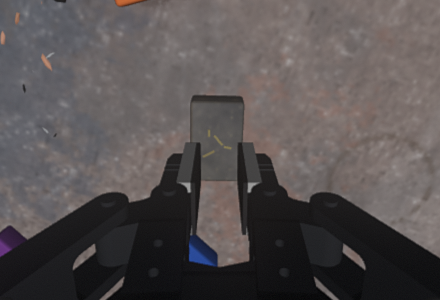

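The stone sits at crop (217,138), centred between the fingers, but the pads closed above it to 17 mm and the tips are too high. I'll open, go lower and close again.

```bash
python3 - <<'E'
from h import *
p,T=tool();m=camera_model("wrist");print(proj(m,p+T@[0,0,p[2]-14]))
C=ray(m,[(292,197),(342,197),(343,280),(291,280)],14);print(C, T.T@(C.mean(0)-p))
E
python3 -m inch '0 0 0 0 0 0 0.55;0 0 0 0 0 0 0.55;0 0 0 0 0 0 0.55;0 0 0 0 0 0 0.55;0 0 0.004 0 0 0 0.55;0 0 0.004 0 0 0 0.55;0 0 0.002 0 0 0 0.55;0 0 0 0 0 0 0.55'
```

```text
[[317.69107709 242.89127624]]
[[ 563.7329531  -192.31366232   14.        ]
 [ 587.6845772  -184.06256097   14.        ]
 [ 604.60096059 -228.53617291   14.        ]
 [ 577.67086317 -237.81064078   14.        ]] [ 1.59600769 -0.36406418 12.77914275]
time: 4.95
position: [583.8, -211.9, 16.0]
eef_rot: [-0.001, 0.581, 0.814, -0.0]
ft_force: [0.4, -1.0, -0.5]
finger_gap: 0.551
finger_force: 0.0
```

```bash
python3 -m inch '0.001 0 0 0 0 0 0.45;0 0 0 0 0 0 0.4;0 0 0 0 0 0 0.35;0 0 0 0 0 0 0.3;0 0 0 0 0 0 0.25;0 0 0 0 0 0 0.25;0 0 0 0 0 0 0.2;0 0 0 0 0 0 0.2;0 0 0 0 0 0 0.2;0 0 0 0 0 0 0.2' 30
```

```text
time: 5.78
position: [584.0, -211.2, 16.8]
eef_rot: [0.0, 0.581, 0.814, -0.0]
ft_force: [0.1, 0.1, 0.5]
finger_gap: 0.192
finger_force: 0.0
```

Run:
```python
from h import *
im=capture("wrist");c=cv2.resize(im[180:360,220:420],None,fx=3,fy=3,interpolation=cv2.INTER_CUBIC);cv2.imwrite("pics/w3.png",cv2.convertScaleAbs(c,alpha=1.6,beta=10))
```

```text
(no output)
```

View pics/w3.png

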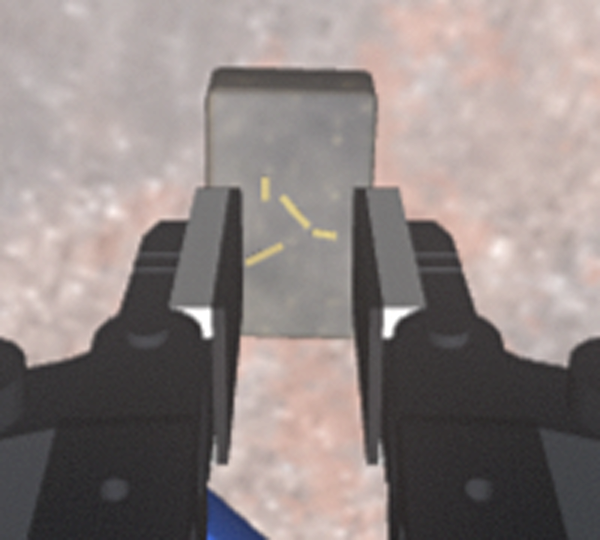

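The stone spans crop x 207 to 375. The pads, at x 242 and 354 with tips at row 187, overlap it and look nearer the camera, so the tips are still well above the stone. I'll open to 0.45 and descend under guard.

```bash
python3 -m inch '0 0 0 0 0 0 0.47;0 0 0 0 0 0 0.47;0 0 0 0 0 0 0.47;0 0 0 0 0 0 0.47;0 0 0.002 0 0 0 0.47;0 0 0.002 0 0 0 0.47;0 0 0.002 0 0 0 0.47;0 0 0.002 0 0 0 0.47;0 0 0 0 0 0 0.47' 30
```

```text
time: 6.58
position: [583.7, -211.0, 8.2]
eef_rot: [-0.0, 0.581, 0.814, -0.0]
ft_force: [0.6, -0.7, -0.1]
finger_gap: 0.469
finger_force: 0.0
```

Run:
```python
from h import *
p,T=tool();m=camera_model("side");print(p,proj(m,p),proj(m,[583.7,-211,0]))
im=capture("side");u,v=proj(m,p)[0].astype(int);c=im[v-70:v+50,u-80:u+80];cv2.imwrite("pics/s1.png",cv2.convertScaleAbs(cv2.resize(c,None,fx=4,fy=4,interpolation=cv2.INTER_CUBIC),alpha=1.3));print(u,v)
```

```text
[ 583.65014907 -211.04566572    8.19837289] [[348.47755892 294.04788748]] [[348.29668898 295.40770071]]
348 294
```

View pics/s1.png

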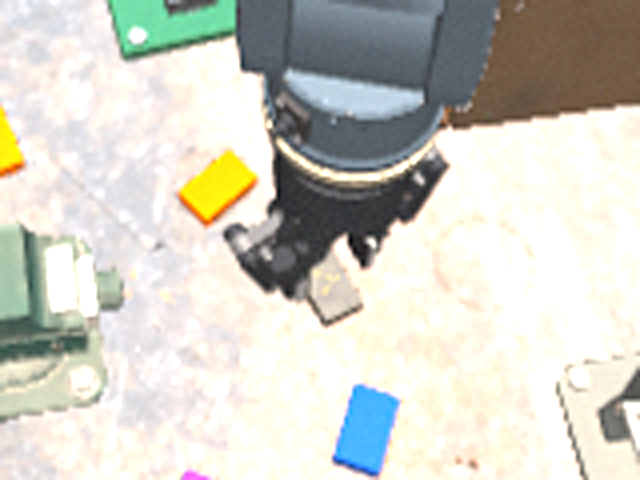

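The side view shows the open fingers astride the stone at crop (330,285), with nothing else close by. I'll close and see.

```bash
python3 -m inch '0 0 0 0 0 0 0.35;0 0 0 0 0 0 0.3;0 0 0 0 0 0 0.2;0 0 0 0 0 0 0.2;0 0 0 0 0 0 0.2;0 0 0 0 0 0 0.2' 30
```

```text
time: 7.13
position: [584.0, -211.2, 8.8]
eef_rot: [0.0, 0.581, 0.814, 0.0]
ft_force: [-0.0, -0.7, 0.6]
finger_gap: 0.2
finger_force: 0.0
```

```bash
python3 -m inch '0 0 0 0 0 0 0.47;0 0 0 0 0 0 0.47;0 0 0 0 0 0 0.47;0 0 0 0 0 0 0.47;0 0 0 0 0 0 0.47;0 0 0.002 0 0 0 0.47;0 0 0.002 0 0 0 0.47;0 0 0.002 0 0 0 0.47;0 0 0.002 0 0 0 0.47;0 0 0 0 0 0 0.47' 30; python3 -m inch '0 0 0 0 0 0 0.3;0 0 0 0 0 0 0.2;0 0 0 0 0 0 0.2;0 0 0 0 0 0 0.2;0 0 0 0 0 0 0.2' 30;python3 - <<'E'
from h import *
im=capture("wrist");c=cv2.resize(im[180:360,220:420],None,fx=3,fy=3,interpolation=cv2.INTER_CUBIC);cv2.imwrite("pics/w4.png",cv2.convertScaleAbs(c,alpha=1.6,beta=10))
E
```

```text
time: 7.97
position: [583.7, -211.0, 0.2]
eef_rot: [-0.0, 0.581, 0.814, -0.0]
ft_force: [-0.1, -0.3, -0.9]
finger_gap: 0.467
finger_force: 0.0
time: 8.38
position: [584.0, -211.2, 0.9]
eef_rot: [0.0, 0.581, 0.814, 0.0]
ft_force: [0.1, -0.2, -1.1]
finger_gap: 0.309
finger_force: 29.6
```

View pics/w4.png

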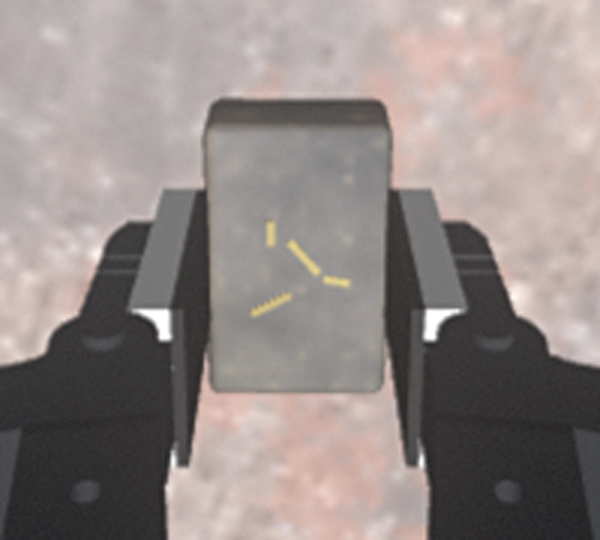

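The stone now shows between both pads, crop x 207 to 388, and it is gripped: gap 26 mm, 30 N. The bite is shallow, so I'll regrip 4 mm lower and then lift.

```bash
python3 -m inch '0 0 0 0 0 0 0.4;0 0 0 0 0 0 0.4;0 0 0 0 0 0 0.4;0 0 0.002 0 0 0 0.4;0 0 0.002 0 0 0 0.4;0 0 0 0 0 0 0.4' 40; python3 -m inch '0 0 0 0 0 0 0.3;0 0 0 0 0 0 0.2;0 0 0 0 0 0 0.2;0 0 0 0 0 0 0.2;0 0 0 0 0 0 0.2' 40; python3 -m inch '0 0 -0.01 0 0 0 0.2;0 0 -0.02 0 0 0 0.2;0 0 -0.03 0 0 0 0.2;0 0 -0.03 0 0 0 0.2;0 0 -0.03 0 0 0 0.2;0 0 -0.02 0 0 0 0.2;0 0 0 0 0 0 0.2;0 0 0 0 0 0 0.2;0 0 0 0 0 0 0.2'
python3 - <<'E'
from h import *
m=camera_model("wrist");p,T=tool();im=capture("wrist");cv2.imwrite("pics/w5.png",im)
h=cv2.cvtColor(im,cv2.COLOR_BGR2HSV)
# stone held: find yellow marks/contrast only numerically: rows of stone along col 318
print(im[200:330:4,318].max(1).tolist());print(im[260,270:370:3].max(1).tolist(),p)
E
```

```text
time: 8.93
position: [583.7, -211.1, -3.7]
eef_rot: [-0.0, 0.581, 0.814, -0.0]
ft_force: [0.0, -0.5, -0.9]
finger_gap: 0.399
finger_force: 0.0
time: 9.35
position: [584.0, -211.2, -3.2]
eef_rot: [0.0, 0.581, 0.814, 0.0]
ft_force: [-0.1, 0.1, -0.3]
finger_gap: 0.313
finger_force: 39.4
time: 10.1
position: [583.7, -211.1, 136.5]
eef_rot: [-0.0, 0.581, 0.814, -0.0]
ft_force: [0.2, -1.5, -0.6]
finger_gap: 0.31
finger_force: 39.5
[144, 150, 137, 140, 96, 50, 54, 91, 93, 91, 94, 89, 87, 90, 94, 95, 94, 139, 92, 90, 96, 91, 93, 89, 88, 89, 94, 94, 93, 92, 115, 120, 107]
[74, 74, 74, 75, 40, 35, 52, 101, 101, 103, 101, 96, 92, 134, 94, 93, 95, 95, 93, 95, 94, 99, 98, 95, 91, 94, 92, 31, 34, 71, 74, 74, 74, 48] [ 583.70950691 -211.06602095  136.49527393]
```

```bash
python3 -m inch '0.02 0.001 -0.006 0 0 0 0.2;0.02 0.001 -0.006 0 0 0 0.2;0.02 0.001 -0.006 0 0 0 0.2;0.02 0.001 -0.006 0 0 0 0.2;0.02 0.001 -0.006 0 0 0 0.2;0.02 0.001 -0.006 0 0 0 0.2;0.02 0 -0.006 0 0 0 0.2;0.02 0 -0.002 0 0 0 0.2;0.019 0 0 0 0 0 0.2;0 0 0 0 0 6.6 0.2;0 0 0 0 0 6.6 0.2;0 0 0 0 0 0 0.2'
python3 -m inch '0 0 0 0 0 0 0.2;0 0 0 0 0 0 0.2'
python3 - <<'E'
from h import *
m=camera_model("wrist");p,T=tool();im=capture("wrist");cv2.imwrite("pics/w6.png",im)
import pickle;pickle.dump((m,p,T),open("w6.pkl","wb"))
print(p,np.degrees(np.arctan2(T[1,0],T[0,0])));print(proj(m,[[527.6,44.9,14],[522.8,89.7,32],[533,16,30],[535,-25,14]]))
E
```

```text
time: 11.15
position: [530.8, -39.5, 179.9]
eef_rot: [-0.001, 0.673, 0.74, -0.001]
ft_force: [0.2, 0.5, -0.4]
finger_gap: 0.313
finger_force: 39.5
time: 11.32
position: [531.2, -40.1, 180.2]
eef_rot: [-0.0, 0.669, 0.743, -0.0]
ft_force: [-0.4, 0.3, -0.0]
finger_gap: 0.313
finger_force: 39.5
[531.21911354 -40.07241308 180.24433755] 95.96581053958035
[[324.48487458  82.38106795]
 [325.02933393  22.17710587]
 [327.29694329 117.44061561]
 [324.13993333 160.54117014]]
```

View pics/w6.png

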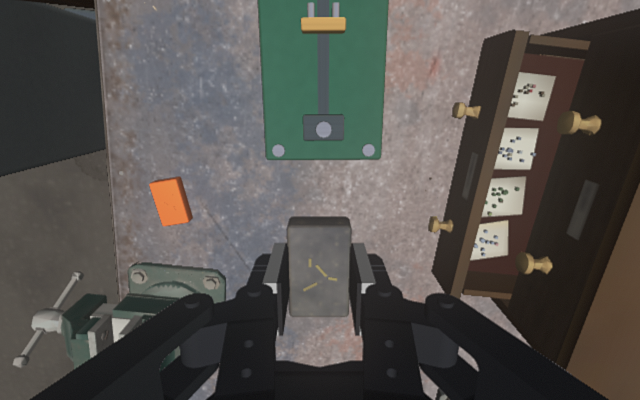

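The wrist view shows the held stone square at (319,268). The clamp's front corners are at (267,159) and (381,159). The brass jaw is at (323,24) and the stop's top spans (303..343, 115..139).

Run:
```python
from h import *
import pickle;m,p,T=pickle.load(open("w6.pkl","rb"));im=cv2.imread("pics/w6.png")
h=cv2.cvtColor(im,cv2.COLOR_BGR2HSV)
for r in range(10,40): print(r,im[r,310].tolist(),end=" ")
print()
for r in range(106,145,1): print(r,im[r,310].tolist(),end=" ")
print()
# clamp edges at rows
L=[];Rr=[]
for r in range(5,150,5):
    g=np.nonzero((h[r,:,0]>60)&(h[r,:,0]<90)&(h[r,:,1]>120)&(np.arange(640)>230)&(np.arange(640)<420))[0]
    L.append((g[0]-.5,r));Rr.append((g[-1]+.5,r))
A=ray(m,L,14)[:,:2];B=ray(m,Rr,14)[:,:2];M=(A+B)/2
f=np.polyfit(M[:,1],M[:,0],1);print("width",np.linalg.norm(A-B,axis=1)[[0,-1]],"x=%.4f y + %.2f"%tuple(f),"yaw",-90+np.degrees(np.arctan(-f[0]))*1)
fr=ray(m,[(300,159.5),(350,159.5)],14);print("front y",fr)
print("stop top in edge",ray(m,[(303,115),(343,115)],30),"out",ray(m,[(303,139),(343,139)],30), "jaw",ray(m,[(323,32)],32),ray(m,[(323,24)],32),ray(m,[(323,17)],32))
```

```text
10 [163, 151, 150] 11 [164, 152, 150] 12 [163, 152, 149] 13 [163, 151, 149] 14 [163, 151, 149] 15 [163, 150, 146] 16 [164, 151, 149] 17 [127, 171, 204] 18 [100, 169, 211] 19 [101, 166, 206] 20 [102, 165, 204] 21 [102, 165, 204] 22 [100, 162, 202] 23 [100, 161, 200] 24 [97, 158, 196] 25 [99, 160, 198] 26 [100, 161, 200] 27 [101, 163, 201] 28 [101, 162, 201] 29 [89, 145, 182] 30 [63, 102, 128] 31 [42, 64, 78] 32 [36, 54, 64] 33 [56, 74, 65] 34 [82, 101, 64] 35 [91, 109, 66] 36 [89, 109, 66] 37 [89, 107, 65] 38 [88, 108, 65] 39 [89, 108, 66] 
106 [90, 109, 66] 107 [90, 109, 66] 108 [91, 109, 66] 109 [90, 109, 66] 110 [91, 110, 67] 111 [90, 109, 67] 112 [92, 112, 69] 113 [91, 111, 67] 114 [65, 76, 54] 115 [80, 79, 74] 116 [92, 90, 81] 117 [93, 88, 80] 118 [93, 88, 80] 119 [93, 88, 79] 120 [94, 89, 80] 121 [94, 90, 81] 122 [95, 89, 81] 123 [93, 88, 80] 124 [92, 87, 79] 125 [94, 89, 81] 126 [95, 90, 82] 127 [95, 89, 81] 128 [95, 91, 83] 129 [94, 90, 81] 130 [94, 89, 81] 131 [92, 88, 80] 132 [93, 89, 81] 133 [93, 88, 80] 134 [94, 88, 81] 135 [95, 90, 81] 136 [94, 89, 82] 137 [93, 88, 81] 138 [92, 88, 80] 139 [83, 79, 74] 140 [67, 72, 57] 141 [83, 100, 63] 142 [93, 112, 70] 143 [93, 112, 70] 144 [93, 111, 69] Traceback (most recent call last):
  File "<stdin>", line 12, in <module>
IndexError: index 0 is out of bounds for axis 0 with size 0
```

Run:
```python
from h import *
import pickle;m,p,T=pickle.load(open("w6.pkl","rb"));im=cv2.imread("pics/w6.png")
h=cv2.cvtColor(im,cv2.COLOR_BGR2HSV);k=np.arange(640)
L=[];Rr=[]
for r in range(45,150,5):
    g=np.nonzero((h[r,:,0]>55)&(h[r,:,0]<95)&(h[r,:,1]>75)&(k>245)&(k<400))[0]
    L.append((g[0]-.5,r));Rr.append((g[-1]+.5,r))
A=ray(m,L,14)[:,:2];B=ray(m,Rr,14)[:,:2];M=(A+B)/2
f=np.polyfit(M[:,1],M[:,0],1);print("width",np.linalg.norm(A-B,axis=1)[[0,-1]],"slope",f,"yaw",-90-np.degrees(np.arctan(f[0])))
fr=ray(m,[(290,159.5),(350,159.5)],14);print("front y",fr)
s=ray(m,[(303,114.5),(343,114.5)],30);j=ray(m,[(323,29.5)],32);print("stop",s,"jaw",j,"gap",np.linalg.norm(s.mean(0)-j))
t=(s.mean(0)+j[0])/2;t[0]=np.polyval(f,t[1]);print("target stone",t)
C=ray(m,[(289,228),(349,228),(349,317),(290,317)],p[2]-3.2-14+14+3.2*0);print("stone in tool",(C-p)@T)
for z in (p[2]+3.2+14,): C=ray(m,[(289,228),(349,228),(349,317),(290,317)],z);print("stone",z,((C-p)@T).round(1))
d=T.T@(t-p);print("shift tool",d)
```

```text
width [107.71345181 107.64173647] slope [-1.09741525e-01  5.31104469e+02] yaw -83.73733441933081
front y [[502.70763989 -27.40690274  14.        ]
 [559.26546187 -21.43126057  14.        ]]
stop [[511.79279261  16.26034445  30.        ]
 [546.24563721  19.89776658  30.        ]] jaw [[521.76575926  84.2490461   32.        ]] gap 66.5963983507586
target stone [525.48964788  51.16405081  31.        ]
stone in tool [[ 12.49318225 -14.30386557   3.21710189]
 [ 12.53067012  15.15114152   3.18644112]
 [-38.71882189  16.54328979   3.17593612]
 [-38.76522998 -15.03080702   3.20880163]]
stone 197.44433755001822 [[ 20.9 -12.4 -17.2]
 [ 20.9  13.2 -17.2]
 [-23.6  14.4 -17.2]
 [-23.6 -13.  -17.2]]
shift tool [ 91.31145541   3.93962799 149.2564533 ]
```

```bash
python3 -m inch '0.0185 0.0007 0 0 0 0 0.2;0.0185 0.0007 0 0 0 0 0.2;0.0185 0.0007 0 0 0 0 0.2;0.0185 0.0007 0 0 0 0 0.2;0.0185 0.0006 0.01 0 0 0 0.2;0 0 0.022 0 0 0 0.2;0 0 0.022 0 0 0 0.2;0 0 0.022 0 0 0 0.2;0 0 0.022 0 0 0 0.2;0 0 0.022 0 0 0 0.2;0 0 0.02 0 0 0 0.2;0 0 0 0 0 0 0.2' ; python3 -m inch '0 0 0.01 0 0 0 0.2;0 0 0.006 0 0 0 0.2;0 0 0.004 0 0 0 0.2;0 0 0.003 0 0 0 0.2;0 0 0.002 0 0 0 0.2;0 0 0.001 0 0 0 0.2;0 0 0 0 0 0 0.2;0 0 0 0 0 0 0.2'
```

```text
time: 12.37
position: [523.2, 52.0, 37.3]
eef_rot: [-0.002, 0.67, 0.742, -0.002]
ft_force: [-0.5, -0.4, -1.1]
finger_gap: 0.314
finger_force: 39.6
time: 13.03
position: [525.8, 52.5, 15.1]
eef_rot: [0.0, 0.671, 0.742, 0.0]
ft_force: [0.4, -0.5, -1.1]
finger_gap: 0.31
finger_force: 39.7
```

```bash
python3 -m inch '0 0 0.002 0 0 0 0.2;0 0 0.001 0 0 0 0.2;0 0 0.001 0 0 0 0.2;0 0 0 0 0 0 0.2;0 0 0 0 0 0 0.2'
python3 - <<'E'
from h import *
m=camera_model("wrist");p,T=tool();im=capture("wrist");cv2.imwrite("pics/w7.png",im);print(p,np.degrees(np.arctan2(T[1,0],T[0,0])))
print("jaw edge rows",im[100:230:3,318].tolist())
E
```

```text
time: 13.45
position: [525.6, 52.4, 10.8]
eef_rot: [-0.0, 0.671, 0.742, -0.0]
ft_force: [-0.8, 0.1, -0.9]
finger_gap: 0.316
finger_force: 39.6
[525.56793101  52.43577544  10.75745759] 95.75648064803639
jaw edge rows [[51, 48, 46], [170, 156, 153], [74, 72, 68], [89, 86, 79], [91, 86, 78], [91, 85, 78], [92, 87, 79], [92, 86, 79], [89, 84, 77], [91, 86, 78], [91, 86, 79], [92, 86, 80], [92, 87, 80], [88, 84, 78], [61, 63, 59], [91, 86, 80], [89, 84, 79], [90, 85, 79], [89, 85, 79], [89, 85, 79], [90, 85, 80], [89, 85, 79], [89, 86, 80], [89, 86, 81], [90, 87, 81], [71, 83, 90], [51, 82, 102], [53, 84, 105], [89, 150, 187], [97, 157, 196], [98, 159, 197], [97, 157, 196], [94, 153, 190], [96, 155, 193], [97, 157, 193], [81, 135, 171], [90, 86, 80], [89, 86, 80], [90, 87, 82], [46, 51, 53], [46, 52, 54], [50, 55, 57], [75, 82, 86], [97, 99, 101]]
```

```bash
python3 -m inch '0 0 0 0 0 0 0.36;0 0 0 0 0 0 0.4;0 0 0 0 0 0 0.47;0 0 0 0 0 0 0.5;0 0 0 0 0 0 0.5;0 0 -0.005 0 0 0 0.5;0 0 -0.015 0 0 0 0.5;0 0 -0.03 0 0 0 0.5;0 0 -0.03 0 0 0 0.5;0 0 -0.03 0 0 0 0.5;0 0 -0.03 0 0 0 0.5;0 0 0 0 0 0 0.5'
python3 -m inch '-0.02 0 -0.01 0 0 0 0.5;-0.02 0 -0.01 0 0 0 0.5;-0.02 0 -0.01 0 0 0 0.5;0 0 0 0 0 0 0.2;0 0 0 0 0 0 0;0 0 0 0 0 0 0'
python3 - <<'E'
from h import *
import pickle
m=camera_model("wrist");p,T=tool();im=capture("wrist");cv2.imwrite("pics/w8.png",im);pickle.dump((m,p,T),open("w8.pkl","wb"));print(p,T.round(3).tolist())
E
```

```text
time: 14.5
position: [528.1, 52.7, 156.8]
eef_rot: [0.003, 0.671, 0.742, 0.003]
ft_force: [1.0, -0.4, 0.7]
finger_gap: 0.501
finger_force: 0.0
time: 15.0
position: [531.5, -6.9, 180.5]
eef_rot: [-0.0, 0.671, 0.742, 0.0]
ft_force: [-0.7, 0.1, 0.4]
finger_gap: 0.081
finger_force: 0.0
[531.46011958  -6.92540076 180.54681334] [[-0.1, 0.995, -0.0], [0.995, 0.1, 0.0], [0.0, -0.0, -1.0]]
```

View pics/w8.png

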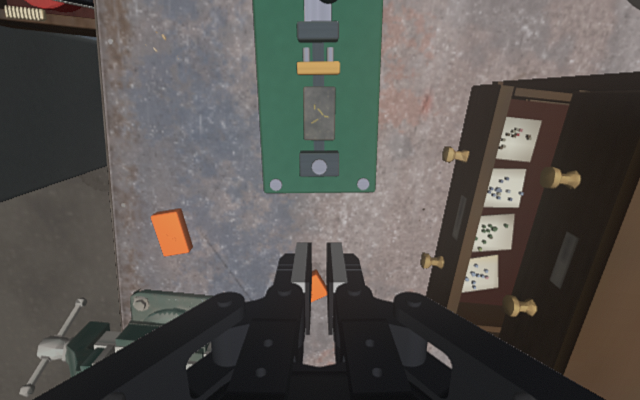

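The stone lies squarely on the bed at (319,113), clear of the jaw (row 73) and the stop (row 151). The gripper is shut, so now I go to the wheel, to the counter-clockwise side of the 138° spoke.

```bash
python3 -m inch '0.0233 -0.0063 0 0 0 0 0;0.0233 -0.0063 0 0 0 0 0;0.0233 -0.0063 0 0 0 0 0;0.0233 -0.0063 0 0 0 0 0;0.0233 -0.0063 0 0 0 0 0;0.0233 -0.0063 0 0 0 0 0;0.0233 -0.0063 0 0 0 0 0;0.0233 -0.0063 0 0 0 0 0;0.0233 -0.0063 0 0 0 0 0;0.0233 -0.0063 0 0 0 0 0' >/dev/null; python3 -m inch '0 0 0 0 0 -7 0;0 0 0 0 0 -7 0;0 0 0 0 0 -7 0;0 0 0 0 0 -7 0;0 0 0 0 0 -7 0;0 0 0 0 0 -7 0;0 0 0 0 0 0 0;0 0 0 0 0 0 0'
cat >> h.py <<'E'
AX=np.array([509.5,204.])
def wheel():
    p,T=tool();s=get_state();d=np.r_[AX,0]-p
    print("t",round(s["time"],2),"p",p.round(1),"yaw",np.degrees(np.arctan2(T[1,0],T[0,0])).round(1),"axis in tool",(T.T@d).round(1),"F tool",(T.T@s["ft_force"]).round(2),"M",(T.T@s["ft_torque"]).round(3),"q6",s["qpos"][5].round(2))
E
python3 - <<'E'
from h import *
wheel();m=camera_model("wrist");p,T=tool();im=capture("wrist");s=camera_model("side")
import pickle;pickle.dump((m,p,T),open("w9.pkl","wb"));cv2.imwrite("pics/w9.png",im)
b=(im.max(2)<45);
for st,c,k in comps(b,60):
    if st[2]<45 and st[3]<45: print("dark",st.tolist(),ray(m,c,85).round(1))
r=(im[...,2]>120)&(im[...,1]<60)
for st,c,k in comps(r,20): print("red",st.tolist(),ray(m,c,85).round(1))
print([(a,proj(m,[509.5+72*np.cos(np.radians(a)),204+72*np.sin(np.radians(a)),85]).round(0).tolist()) for a in (138,66,-6,-78,-150)])
E
```

```text
time: 16.55
position: [445.1, 218.7, 180.5]
eef_rot: [-0.0, 0.362, 0.932, -0.0]
ft_force: [-0.2, 0.2, -1.0]
finger_gap: -0.001
finger_force: 0.0
t 16.55 p [445.1 218.7 180.5] yaw 137.6 axis in tool [-57.5  32.7 180.4] F tool [0.22 0.01 0.96] M [ 0.014 -0.005  0.03 ] q6 1.2
dark [349, 167, 22, 21, 285] [[454.7 251.6  85. ]]
dark [435, 228, 20, 21, 119] [[535.1 269.1  85. ]]
dark [315, 243, 9, 41, 314] [[487.7 181.1  85. ]]
dark [335, 253, 22, 12, 153] [[498.1 197.9  85. ]]
dark [598, 301, 12, 32, 62] [[687.9 325.2  85. ]]
dark [616, 317, 21, 35, 168] [[716.1 331.3  85. ]]
dark [5, 364, 39, 27, 85] [[393.  -95.5  85. ]]
red [262, 232, 19, 19, 270] [[447.2 166.8  85. ]]
red [572, 324, 26, 22, 63] [[693.8 308.7  85. ]]
red [571, 336, 9, 9, 21] [[692.8 295.8  85. ]]
[(138, [[360.0, 178.0]]), (66, [[445.0, 239.0]]), (-6, [[405.0, 325.0]]), (-78, [[307.0, 325.0]]), (-150, [[272.0, 240.0]])]
```

```bash
python3 -m inch '0 0 0.018 0 0 0 0;0 0 0.018 0 0 0 0;0 0 0.018 0 0 0 0;0 0 0.018 0 0 0 0;0 0 0.016 0 0 0 0;0 0 0.012 0 0 0 0;0 0 0.01 0 0 0 0;0 0 0.006 0 0 0 0;0 0 0.002 0 0 0 0;0 0 0 0 0 0 0;0 0 0 0 0 0 0'>/dev/null; python3 -c "from h import *;wheel()"
python3 -m inch '0 0.002 0 0 0 0 0;0 0.002 0 0 0 0 0;0 0.002 0 0 0 0 0;0 0.002 0 0 0 0 0;0 0.002 0 0 0 0 0;0 0 0 0 0 0 0;0 0 0 0 0 0 0' >/dev/null; python3 -c "from h import *;wheel()"
```

```text
t 17.52 p [445.9 218.4  63.3] yaw 137.7 axis in tool [-56.8  32.1  63.4] F tool [-0.69  0.17  0.21] M [-0.023 -0.035  0.001] q6 1.19
t 18.1 p [452.4 225.8  62.8] yaw 137.8 axis in tool [-56.9  22.3  62.8] F tool [ 0.3  -0.43 -0.4 ] M [-0.007 -0.01   0.011] q6 1.2
```

```bash
python3 -m inch '0 0.0015 0 0 0 0 0;0 0.0015 0 0 0 0 0;0 0 0 0 0 0 0' >/dev/null; python3 -c "from h import *;wheel()"
python3 -m inch '0 0.0015 0 0 0 0 0;0 0.0015 0 0 0 0 0;0 0 0 0 0 0 0' >/dev/null; python3 -c "from h import *;wheel()"
```

```text
t 18.35 p [454.1 227.7  62.7] yaw 137.8 axis in tool [-57.   19.8  62.7] F tool [ 0.74 -2.87 -1.42] M [ 0.574  0.045 -0.031] q6 1.2
t 18.6 p [455.9 229.9  62.6] yaw 137.8 axis in tool [-57.1  16.9  62.6] F tool [ 0.99 -4.23 -3.  ] M [ 0.841  0.308 -0.009] q6 1.2
```

```bash
python3 -m inch '0 0.0015 0 0 0 0 0;0 0.0015 0 0 0 0 0;0 0 0 0 0 0 0' >/dev/null; python3 -c "from h import *;wheel()"
```

```text
t 18.85 p [457.9 232.1  62.6] yaw 137.8 axis in tool [-57.1  13.9  62.6] F tool [ 2.2  -4.15 -2.64] M [0.836 0.227 0.002] q6 1.21
```

```bash
python3 -m inch '0 0 0 0 0 3 0;0 0 0 0 0 3 0;0.0015 0.005 0 0 0 5 0;0.0015 0.005 0 0 0 5 0;0.0015 0.005 0 0 0 5 0;0 0 0 0 0 0 0;0 0 0 0 0 0 0' >/dev/null; python3 -c "from h import *;wheel()"
```

```text
t 19.43 p [467.7 245.   62.7] yaw 116.9 axis in tool [-55.4  18.8  62.7] F tool [-0.57  0.08  0.59] M [0.073 0.006 0.032] q6 1.58
```

```bash
python3 -m inch '0.0015 0.005 0 0 0 5 0;0.0015 0.005 0 0 0 5 0;0.0015 0.005 0 0 0 5 0;0.0015 0.005 0 0 0 5 0;0.0015 0.005 0 0 0 5 0' >/dev/null; python3 -c "from h import *;wheel()"; python3 -m inch '0.0015 0.005 0 0 0 5 0;0.0015 0.005 0 0 0 5 0' >/dev/null; python3 -c "from h import *;wheel()"; python3 -m inch '0.0003 0.001 0 0 0 1 0;0.0003 0.001 0 0 0 1 0' >/dev/null; python3 -c "from h import *;wheel()"
```

```text
t 19.85 p [488.6 258.7  62.6] yaw 91.7 axis in tool [-55.3  19.4  62.6] F tool [-2.1  -5.89 -2.01] M [ 1.05  -0.625  0.065] q6 2.03
t 20.02 p [498.6 261.7  62.5] yaw 81.7 axis in tool [-55.5  19.3  62.5] F tool [-2.32 -5.9  -0.47] M [ 1.021 -0.576  0.057] q6 2.2
t 20.18 p [500.7 262.1  62.5] yaw 79.9 axis in tool [-55.6  18.9  62.5] F tool [-1.91 -4.97 -1.49] M [ 1.004 -0.457  0.076] q6 2.23
```

```bash
python3 -m inch '0.0015 0.005 0 0 0 5 0;0.0015 0.005 0 0 0 5 0;0.0015 0.005 0 0 0 5 0' >/dev/null; python3 -c "from h import *;wheel()"; python3 -m inch '0.0009 0.003 0 0 0 3 0;0.0009 0.003 0 0 0 3 0;0.0009 0.003 0 0 0 3 0' >/dev/null; python3 -c "from h import *;wheel()"; python3 -m inch '0 0 0 0 0 0 0;0 0 0 0 0 0 0;0 0 0 0 0 0 0' >/dev/null; python3 -c "from h import *;wheel()"
```

```text
t 20.43 p [516.1 262.5  62.6] yaw 64.8 axis in tool [-55.7  19.   62.6] F tool [-3.12 -5.65  0.19] M [ 1.082 -0.58   0.017] q6 2.48
t 20.68 p [525.4 260.8  62.5] yaw 55.9 axis in tool [-55.9  18.8  62.6] F tool [-3.46 -4.32 -0.17] M [ 1.084 -0.682  0.037] q6 2.63
t 20.93 p [525.9 260.8  62.8] yaw 56.0 axis in tool [-56.3  18.2  62.7] F tool [-0.95 -2.17  2.32] M [ 0.446 -0.234  0.024] q6 2.63
```

```bash
python3 -m inch '0 -0.004 0 0 0 0 0;0 -0.005 0 0 0 0 0;0 0 -0.015 0 0 0 0;0 0 -0.02 0 0 0 0;0 0 -0.02 0 0 0 0;0 0 0 0 0 0 0' >/dev/null; python3 -c "from h import *;wheel()"; python3 -m inch '-0.0032 -0.0057 0 0 0 -6 0;-0.0032 -0.0057 0 0 0 -6 0;-0.0032 -0.0057 0 0 0 -6 0;-0.0032 -0.0057 0 0 0 -6 0;-0.0032 -0.0057 0 0 0 -6 0;-0.0032 -0.0057 0 0 0 -6 0;-0.0032 -0.0057 0 0 0 -6 0;-0.0032 -0.0057 0 0 0 -6 0;-0.0032 -0.0057 0 0 0 -6 0;-0.0032 -0.0057 0 0 0 -6 0;-0.0032 -0.0057 0 0 0 -6 0;-0.0032 -0.0057 0 0 0 -6 0' >/dev/null; python3 -m inch '0 0 0 0 0 0 0;0 0 0 0 0 0 0'>/dev/null
python3 - <<'E'
from h import *
wheel();m=camera_model("wrist");p,T=tool();im=capture("wrist");cv2.imwrite("pics/w10.png",im)
def rep(im,m,lim):
    b=(im.max(2)<45)
    for st,c,k in comps(b,60):
        if 8<st[2]<45 and 8<st[3]<45:
            q=ray(m,c,85)[0,:2]-AX
            if 60<np.linalg.norm(q)<85: print("dark",st.tolist(),np.linalg.norm(q).round(1),np.degrees(np.arctan2(q[1],q[0])).round(1))
    for st,c,k in comps((im[...,2]>120)&(im[...,1]<60),20):
            q=ray(m,c,85)[0,:2]-AX
            if 60<np.linalg.norm(q)<85: print("red",st.tolist(),np.linalg.norm(q).round(1),np.degrees(np.arctan2(q[1],q[0])).round(1))
rep(im,m,0)
E
```

```text
t 21.43 p [520.2 267.1 121.8] yaw 55.8 axis in tool [-58.9  26.2 121.6] F tool [ 0.82  1.07 -0.31] M [ 0.008  0.042 -0.043] q6 2.64
t 22.6 p [453.9 231.5 117.8] yaw 127.6 axis in tool [-55.7  27.2 117.9] F tool [ 0.8  -0.37  0.48] M [ 0.053 -0.003  0.001] q6 1.39
dark [458, 265, 30, 28, 546] 72.2 56.0
red [353, 189, 27, 27, 521] 71.8 127.1
```

```bash
python3 -m inch '0 0 0.02 0 0 0 0;0 0 0.02 0 0 0 0;0 0 0.012 0 0 0 0;0 0 0.003 0 0 0 0;0 0 0 0 0 0 0;0 0 0 0 0 0 0' >/dev/null; python3 -c "from h import *;wheel()"; python3 -m inch '0 0.002 0 0 0 0 0;0 0.002 0 0 0 0 0;0 0.002 0 0 0 0 0;0 0.001 0 0 0 0 0;0 0 0 0 0 0 0' >/dev/null; python3 -c "from h import *;wheel()"
```

```text
t 23.15 p [454.3 231.7  63.4] yaw 127.7 axis in tool [-55.6  26.7  63.4] F tool [-0.38  0.1  -0.51] M [0.093 0.029 0.003] q6 1.38
t 23.57 p [459.7 235.7  63. ] yaw 127.8 axis in tool [-55.6  20.   63. ] F tool [-0.76 -0.34 -0.15] M [-0.011  0.012 -0.001] q6 1.39
```

```bash
for i in 1 2 3; do python3 -m inch '0.0006 0.002 0 0 0 2 0;0.0006 0.002 0 0 0 2 0' >/dev/null; python3 -c "from h import *;wheel()";done
```

```text
t 23.73 p [461.5 238.6  62.8] yaw 123.7 axis in tool [-55.4  20.8  62.8] F tool [-0.99 -4.97 -3.54] M [ 1.022 -0.026  0.054] q6 1.46
t 23.9 p [464.2 241.9  62.8] yaw 119.6 axis in tool [-55.3  20.7  62.8] F tool [ 0.28 -5.34 -4.19] M [ 1.    -0.067  0.022] q6 1.53
t 24.07 p [467.1 244.9  62.8] yaw 115.7 axis in tool [-55.2  20.6  62.7] F tool [-0.88 -5.58 -4.51] M [ 1.052 -0.013 -0.02 ] q6 1.61
```

```bash
python3 -m inch '0.0006 0.002 0 0 0 2 0;0.0006 0.002 0 0 0 2 0' >/dev/null; python3 -c "from h import *;wheel()";python3 -m inch '0.0003 0.001 0 0 0 1 0;0.0003 0.001 0 0 0 1 0' >/dev/null; python3 -c "from h import *;wheel()";python3 -m inch '0.0003 0.001 0 0 0 1 0;0.0003 0.001 0 0 0 1 0' >/dev/null; python3 -c "from h import *;wheel()"
```

```text
t 24.23 p [470.2 247.7  62.8] yaw 111.7 axis in tool [-55.1  20.4  62.8] F tool [ 0.47 -4.76 -3.92] M [ 1.014 -0.03   0.01 ] q6 1.68
t 24.4 p [471.8 249.   62.8] yaw 109.7 axis in tool [-55.1  20.4  62.8] F tool [-1.21 -6.22 -4.8 ] M [ 1.097 -0.008  0.002] q6 1.71
t 24.57 p [473.4 250.2  62.8] yaw 107.7 axis in tool [-55.   20.4  62.7] F tool [-0.44 -6.51 -4.55] M [ 1.164  0.016 -0.025] q6 1.75
```

```bash
python3 -m inch '0.0003 0.001 0 0 0 1 0;0.0003 0.001 0 0 0 1 0;0.0003 0.001 0 0 0 1 0' >/dev/null; python3 -c "from h import *;wheel()";python3 -m inch '0.0003 0.001 0 0 0 1 0;0.0003 0.001 0 0 0 1 0' >/dev/null; python3 -c "from h import *;wheel()"
```

```text
t 24.82 p [476.  252.   62.8] yaw 104.7 axis in tool [-55.   20.3  62.8] F tool [-0.04 -7.92 -4.81] M [ 1.339  0.069 -0.043] q6 1.8
t 24.98 p [477.7 253.1  62.8] yaw 102.7 axis in tool [-54.9  20.4  62.7] F tool [-0.13 -6.72 -5.55] M [ 1.371  0.065 -0.029] q6 1.84
```

```bash
python3 -m inch '0.0003 0.001 0 0 0 1 0;0.0003 0.001 0 0 0 1 0;0.0003 0.001 0 0 0 1 0' >/dev/null; python3 -c "from h import *;wheel()";python3 -m inch '0.0003 0.001 0 0 0 1 0;0.0003 0.001 0 0 0 1 0' >/dev/null; python3 -c "from h import *;wheel()"
```

```text
t 25.23 p [480.3 254.6  62.8] yaw 99.7 axis in tool [-54.9  20.3  62.8] F tool [-0.08 -8.15 -5.64] M [ 1.521  0.057 -0.005] q6 1.89
t 25.4 p [482.1 255.6  62.8] yaw 97.7 axis in tool [-54.8  20.3  62.7] F tool [ 0.93 -8.62 -5.61] M [ 1.607  0.102 -0.058] q6 1.92
```

```bash
python3 -m inch '0 0 0 0 0 0 0;0 0 0 0 0 0 0;0 -0.002 0 0 0 0 0;0 -0.003 0 0 0 0 0;0 -0.004 0 0 0 0 0;0 0 -0.01 0 0 0 0;0 0 -0.02 0 0 0 0;0 0 -0.03 0 0 0 0;0 0 -0.03 0 0 0 0;0 0 -0.02 0 0 0 0;0 0 0 0 0 0 0;0 0 0 0 0 0 0'
python3 - <<'E'
from h import *
m=camera_model("wrist");im=capture("wrist");cv2.imwrite("pics/w11.png",im)
for n,k in(("dark",im.max(2)<45),("red",(im[...,2]>120)&(im[...,1]<60))):
    for st,c,_ in comps(k,40):
        q=ray(m,c,85)[0,:2]-AX
        if 65<np.linalg.norm(q)<80: print(n,st.tolist(),np.linalg.norm(q).round(1),np.degrees(np.arctan2(q[1],q[0])).round(1))
E
```

```text
time: 26.4
position: [474.9, 254.8, 174.4]
eef_rot: [0.001, 0.658, 0.753, 0.001]
ft_force: [-0.5, -0.4, -1.0]
finger_gap: 0.005
finger_force: 0.0
dark [431, 229, 22, 22, 133] 70.6 27.6
dark [253, 231, 22, 22, 318] 73.1 170.7
red [345, 168, 21, 21, 322] 71.8 98.1
```

```bash
python3 -m inch '-0.0297 0.0023 0 0 0 0 0;-0.0297 0.0023 0 0 0 0 0;-0.0297 0.0023 0 0 0 0 0;-0.0297 0.0023 0 0 0 0 0;-0.0297 0.0023 0 0 0 0 0;-0.0297 0.0023 0 0 0 0 0;-0.0297 0.0023 0 0 0 0 0;-0.0297 0.0023 0 0 0 0 0;-0.0297 0.0023 0 0 0 0 0;0 0 0 0 0 0 0;0 0 0 0 0 0 0' | head -2
python3 - <<'E'
from h import *
m=camera_model("wrist");im=capture("wrist");cv2.imwrite("pics/w12.png",im)
h=cv2.cvtColor(im,cv2.COLOR_BGR2HSV)
y=(h[...,0]>12)&(h[...,0]<25)&(h[...,1]>100)&(h[...,2]>120)
for st,c,k in comps(y,150):
    if st[1]<180 and 250<c[0]<400:print("jaw",st.tolist(),ray(m,(c[0],st[1]+st[3]),32).round(1))
roi=np.zeros(y.shape,bool);roi[60:200,270:370]=1
k=cv2.morphologyEx(((h[...,1]<50)&(im.max(2)<115)&roi).astype(np.uint8),cv2.MORPH_OPEN,np.ones((13,13)))
for st,c,q in comps(k,200):
    ys,xs=np.nonzero(q);r=cv2.minAreaRect(ray(m,np.c_[xs,ys],28)[:,:2].astype(np.float32));print("grey",st.tolist(),r)
c=int(319);print([(r,im[r,308].tolist()) for r in range(80,165,3)])
E
```

```text
time: 27.37
position: [530.3, -8.9, 171.7]
jaw [302, 84, 43, 14, 522] [[524.3  62.9  32. ]]
grey [314, 98, 26, 21, 522] ((528.38671875, 55.12049865722656), (21.23086929321289, 16.319730758666992), 7.670245170593262)
grey [312, 130, 30, 37, 805] ((533.0979614257812, 21.414493560791016), (25.277854919433594, 31.74420928955078), 8.770238876342773)
grey [301, 150, 15, 25, 337] ((518.6139526367188, 7.196845531463623), (12.355329513549805, 21.67292594909668), 6.793112277984619)
[(80, [103, 105, 102]), (83, [106, 107, 102]), (86, [99, 162, 201]), (89, [99, 159, 198]), (92, [98, 157, 194]), (95, [93, 150, 187]), (98, [87, 97, 91]), (101, [92, 102, 107]), (104, [89, 96, 100]), (107, [90, 98, 101]), (110, [88, 96, 101]), (113, [90, 97, 102]), (116, [94, 101, 106]), (119, [92, 98, 104]), (122, [96, 103, 109]), (125, [94, 103, 108]), (128, [91, 98, 103]), (131, [91, 98, 103]), (134, [86, 93, 96]), (137, [88, 94, 97]), (140, [87, 93, 95]), (143, [89, 94, 97]), (146, [92, 98, 101]), (149, [91, 95, 97]), (152, [75, 77, 70]), (155, [92, 87, 79]), (158, [92, 88, 80]), (161, [90, 85, 78]), (164, [94, 89, 81])]
```

Stone colour now runs unbroken from the jaw (row 98) to the stop (row 152), about 46 mm and aligned with the clamp. The robot is clear of everything, so I hand in.

```bash
python3 -c "from bench import *;print(sign_off())"
```

```text
the job is handed in; nothing more can be done
None
```

The stone lies flat on the clamp bed, held between jaw and stop at about 14 N as judged from the wheel torque. The arm is clear and the job was handed in at about 27 s; `sign_off` returned no verdict.

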